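# Turn the upside-down cheese and print its label

## Task

One of the two cheese loaves on the board has arrived upside down: its bare base with a red dot shows instead of its paper label. Roll that loaf over on the board, without lifting it clear, so that its label faces up on the marble, and push it square and snug against the steel rail. Then print its price label: press the printer's red trigger down to its halfway stop, wait there for about a second, and press it fully down; let it come up again and leave the other loaf and the little jar where they are.

Things in the scene. Friction and masses are not known exactly. Their poses are not given: they have to be found in the camera images.
- turned_center (a point): Centre of the upside-down loaf (loose): firm yellow block, 90 (its x) x 110 (its y) x 55 mm (its z), edges rounded 3 mm, 0.45 to 0.75 kg. z points out of the face with the paper label (white, green band, blue disc); the other face, bare with a 40 mm red dot, is up at the start. It lies on the infeed strip, a long side standing out 22 to 36 mm over the open edge, 0 to 14 mm short of the step.
- good_center (a point): Centre of the other loaf (loose), same shape and size, lying label up in the other half of the infeed strip. Both loaves' long sides are within 0.05 rad of the board's open edge. To be left alone.
- board_edge (a point): Middle of the top of the open edge (robot's right) of the fixed turning board, 400 mm along y; x points across it to the rail, roughly to the robot's left; z up. From here a dark wooden infeed strip, 68 mm deep, lies 50 mm above the table on a 24 mm slab, open below for 70 mm in from the edge, so fingertips fit under the overhanging loaves. These lie 94 to 106 mm to either side of the middle.
- step (a point): Middle of the upper edge of the step 68 mm in from the open edge: the white marble landing beyond is 10 mm higher, 60 mm above the table. The step stops a loaf pushed towards the rail. Pried up by its overhanging side, the loaf tips over the step to stand on a long narrow side on the marble, 90 mm tall, and, pushed near its top, tips on over its next edge. Axes as board_edge.
- rail (a point): Middle of the face of the fixed steel rail along the board's other side (robot's left), at the height of the marble: 240 mm from the open edge. The rail runs along y and stands 30 mm above the marble; x points into it, roughly to the robot's left, z up.
- trigger_top (a point): Centre of the top of the red round trigger cap (44 mm across) on the grey label printer (110 by 100 by 85 mm high, fixed, on the table beyond the rail; a black payment terminal stands next to it, nearer or farther). Up at rest the cap top is 122 mm above the table.
- first (a joint): First stage of the trigger, m: 0 up, 0.008 at the halfway stop. A light spring: 1 N to start, 3 N at the stop.
- second (a joint): Second stage of the trigger, m: 0 until the cap is at its halfway stop and pressed harder; it starts at about 9 N, and is fully down at 0.008 with about 12 N. Cap and second stage spring back when let go.
- mustard_center (a point): Centre of a small loose jar (40 mm wide, 60 mm high) standing on the marble near the rail, in the middle between the two loaves' lanes; to be left alone.
Mind the look-alikes: they are no part of the job. Leave any purple or turquoise look-alike of the part that bears turned_center alone.

How it is judged:
By the outcome, as a careful person would: the job done as asked, in the order asked, and still so for the second after the job is handed in, with the robot touching nothing.
It also fails if it takes over 70 s, if anything falls off the work surface, if the arm or the gripper's body presses on something with over 40 N, if the wrist force passes 120 N, or if a joint passes its speed limit or range.

## Robot

A 6-joint arm with a two-finger parallel gripper is mounted at the origin on the work surface. World frame = base frame: x ahead of the robot, y to its left, z up, the work surface at z = 0. Lengths are in m, angles in rad, forces in N, time in s.
With the tool pointing down it reaches from about 0.225 to 0.875 m from the base axis. Payload 3.4 kg.
Tool frame: the origin (TCP) lies midway between the tips of the shut fingers; the grasp point (between the pads) lies 19 mm behind it (manip.grip_point_offset is the distance from the TCP to the grasp point, in m); z points along the fingers, y is the line along which they close (so a half turn about z gives the same grasp; the last joint's range is limited). The gripper opens to 85 mm and grips with 20 to 120 N. Pads are 22 mm wide; open, the fingers measure 114 mm over their backs; the gripper's body (76 mm by 85 mm) begins 54 mm behind the grasp point. The pads swing forward as they close: fully open they stand 13 mm farther back than shut.
Start: joints at [-1.31, 0.276, 1.505, -0, 1.361, -0.121], TCP at [0.214, -0.534, 0.231] pointing down, gripper open.
Joint ranges: [-2.89, 2.89], [-0.75, 2.08], [0.22, 2.7], [-1.18, 4.32], [0.11, 2.71], [-2.7, 2.7]. Speed limits (rad/s): [2.57, 2.57, 3.14, 3.14, 3.14, 3.14].

## Interface

Orientations are given as a unit quaternion [w, x, y, z].
In Python, from rig import manip gives the robot as it stands.
- The arm moves only by the shell command python3 -m handwheel 'ROWS' [FORCE]. ROWS is JSON, a list of rows, each an object with "translation": the shift along the tool's x, y, z in m, a list of three; "angular": the turn, a rotation vector about the tool's x, y, z in degrees, a list of three; "hand": the closure, from 0 (fully open) to 1 (shut). A call has 1 to 10 rows; each row shifts and turns the commanded pose from where the row before left it, along the tool's axes as they then stand; what a row does not reach is not made up. A row lasts 1/12 s, in which the tool goes at most 41.7 mm and 7.16 degrees, less where a joint would pass 70% of its speed; a pose out of reach is approached as far as the arm can. A call with a gripper value outside its range is refused whole. The fingers move at their own pace and stop on an object; FORCE is the grip in N (left out, the last holds). Time passes only in rows, so rows that do not move let the fingers close. It gives the time, the measured TCP pose, the force, the opening and the grip force at its end, in the units of the state.
- manip.get_state(): the state, without advancing time (a new reading comes with each control period).
- manip.get_image(name): name is "scene" or "top" or "wrist"; returns the picture (400x640x3 uint8, red, green, blue); there is no depth.
- manip.camera_info(name): a dict with "camera_matrix" (3x3 intrinsics, pixels), "k1" (the pictures are not rectified: a ray, as slopes to the right and down, at radius r is drawn at 1 + k1 r^2 times it, then the intrinsics apply), "eye" and "orientation" of the camera in the world; the wrist camera has in their place "tool_from_camera" (4x4, takes a point from camera to tool coordinates, whose origin is the TCP and whose axes are the flange's). Camera axes: x right, y down, z forward; pixel columns grow to the right and rows downward; lengths in m; the calibration is good to about 2 mm. A picture is of the moment at which its call begins: read the wrist's pose just before it. camera_info takes no time and is no camera call.
- manip.sign_off(): hands the job in; it is judged then, once.
The state is a dict: "clock": time; "qpos": joint angles; "qd": joint speeds; "effort": joint torques, N m; "position": TCP position; "ee_rot": TCP orientation; "contact_force": force on the tool from outside, world axes, zero at the start; "moment": the same for the moment, N m; "width": finger opening in m; "gripper_force": force on a finger pad.
Only numpy, scipy, OpenCV 4.12 (cv2) and the standard library are available. Lean on these libraries where they do the work, as an engineer would, in place of code of your own. Each camera call takes 0.05 s, during which the arm holds its last target. There are 200 camera calls.

## Working session

There is one attempt and no reset: what is moved stays moved. The work goes in short steps, Python scripts to look and compute and a shell command to move; the robot and the scene stay as the last step left them, time stands still between calls to the robot, and variables do not carry over. Pictures are saved under pics/ and viewed, at most 11 in all, crops included, and the job is handed in when it is done.

```bash
ls; mkdir -p pics
python3 - <<'E'
from rig import manip
import cv2,numpy as np
a=manip.get_image("scene");b=manip.get_image("top")
np.save('pics/s0.npy',a);np.save('pics/t0.npy',b)
cv2.imwrite('pics/a0.png',cv2.resize(np.vstack([a,b])[:,:,::-1],None,fx=.75,fy=.75))
cv2.imwrite('pics/t0.png',b[:,:,::-1])
for n in("scene","top","wrist"):print(n,manip.camera_info(n))
print(manip.get_state(),manip.grip_point_offset)
E
```

```text
pics
scene {'camera_matrix': array([[411.81152373,   0.        , 325.29800153],
       [  0.        , 411.81152373, 196.33480908],
       [  0.        ,   0.        ,   1.        ]]), 'k1': -0.0642149036898771, 'eye': array([ 1.27852489, -0.15056689,  0.75504084]), 'orientation': array([-0.29872936,  0.68834649,  0.60348571, -0.26971257])}
top {'camera_matrix': array([[410.69689125,   0.        , 322.72550946],
       [  0.        , 410.69689125, 202.77074163],
       [  0.        ,   0.        ,   1.        ]]), 'k1': -0.05985183427961989, 'eye': array([ 0.47936359, -0.05832021,  1.2559782 ]), 'orientation': array([ 0.03942241, -0.69912376,  0.71319258, -0.03206532])}
wrist {'camera_matrix': array([[283.97980627,   0.        , 316.43221155],
       [  0.        , 283.97980627, 194.80047532],
       [  0.        ,   0.        ,   1.        ]]), 'k1': -0.03416903575668359, 'tool_from_camera': array([[-6.24797161e-04, -9.45438941e-01, -3.25798739e-01,
         8.42277143e-02],
       [ 9.99999595e-01, -3.79447705e-04, -8.16615411e-04,
         2.67799049e-04],
       [ 6.48436426e-04, 
[... 164 characters left out ...]
pos': array([-1.31001100e+00,  2.76501960e-01,  1.50597794e+00,  3.53146706e-05,
        1.36071724e+00, -1.20980593e-01]), 'qd': array([ 2.09176714e-03, -1.23017384e-03, -3.90192722e-03, -1.21075002e-03,
       -6.81019422e-04, -5.77073650e-05]), 'effort': array([ 9.69809771e-04, -4.17696154e+01, -2.46405315e+01, -1.28933275e-04,
        5.80027787e-03, -2.42479040e-06]), 'position': array([ 0.21411872, -0.533147  ,  0.23055461]), 'ee_rot': array([-8.01486447e-04,  9.81837483e-01,  1.89722202e-01, -3.88087932e-05]), 'contact_force': array([ 0.8848744 , -0.27431845, -0.07608459]), 'moment': array([0.01852745, 0.02022914, 0.013501  ]), 'gripper_force': 0.0, 'width': 0.0849884194766775} 0.0187
```

View pics/a0.png

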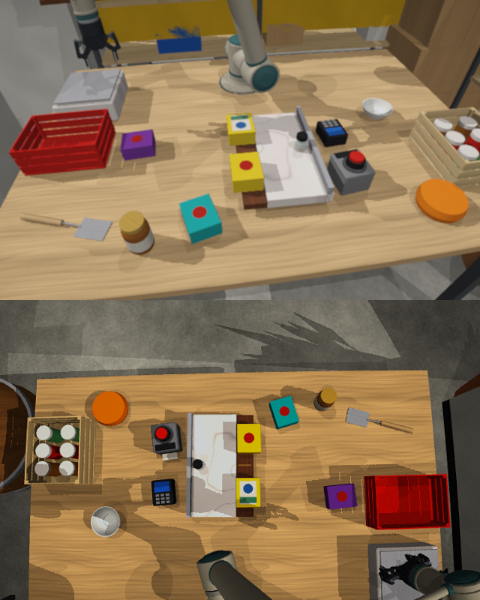

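The scene and top views show these candidates in top-view pixels (full scale). The yellow block with a red dot at about (331,184) is half on the dark strip, so it is the turned loaf. The yellow block with a label at (331,257) is the good loaf. The turquoise (379,149) and purple (454,262) blocks lie on the table, so they are look-alikes. The red trigger is at about (216,179) and the jar at (263,219).

```bash
cat > h.py <<'E'
import numpy as np,cv2
from scipy.spatial.transform import Rotation as R
from rig import manip
def rot(q): return R.from_quat(np.roll(q,-1))
def cam(n,st=None):
    c=manip.camera_info(n)
    if n!='wrist': return c['camera_matrix'],c['k1'],np.array(c['eye']),rot(c['orientation']).as_matrix()
    T=c['tool_from_camera'];M=rot(st['ee_rot']).as_matrix()
    return c['camera_matrix'],c['k1'],st['position']+M@T[:3,3],M@T[:3,:3]
def ray(n,px,st=None):
    K,k,e,M=cam(n,st); px=np.atleast_2d(px).astype(float)
    d=(px-K[:2,2])/K[0,0]; u=d.copy()
    for _ in range(20): u=d/(1+k*(u**2).sum(1,keepdims=True))
    return e,np.c_[u,np.ones(len(u))]@M.T
def plane(n,px,z,st=None):
    e,d=ray(n,px,st); return e+d*((z-e[2])/d[:,2])[:,None]
def two(n1,p1,n2,p2,s=None):
    e1,d1=ray(n1,p1,s);e2,d2=ray(n2,p2,s);d1=d1[0];d2=d2[0]
    t=np.linalg.lstsq(np.c_[d1,-d2],e2-e1,rcond=None)[0]
    a,b=e1+t[0]*d1,e2+t[1]*d2; return (a+b)/2,np.linalg.norm(a-b)
def blobs(img,lo,hi,amin=40):
    h=cv2.cvtColor(img,cv2.COLOR_RGB2HSV); m=cv2.inRange(h,np.array(lo),np.array(hi))
    if lo[0]==0: m|=cv2.inRange(h,np.array([172,lo[1],lo[2]]),np.array([180,255,255]))
    cs=cv2.findContours(m,cv2.RETR_EXTERNAL,cv2.CHAIN_APPROX_NONE)[0]
    o=[]
    for c in cs:
        a=cv2.contourArea(c)
        if a>=amin:
            M=cv2.moments(c);o.append((np.array([M['m10'],M['m01']])/M['m00'],a,c))
    return sorted(o,key=lambda t:-t[1])
E
python3 - <<'E'
from h import *
np.set_printoptions(precision=4,suppress=True)
s=np.load('pics/s0.npy');t=np.load('pics/t0.npy')
for n,im in(('scene',s),('top',t)):
    print(n)
    for nm,lo,hi in(('red',(0,150,90),(6,255,255)),('yel',(23,140,120),(33,255,255)),('blue',(100,140,60),(125,255,255)),('white',(0,0,185),(180,45,255))):
        for c,a,k in blobs(im,lo,hi,60)[:8]:
            r=cv2.minAreaRect(k); print(nm,c.round(1),a,np.round(r[1],0),round(r[2],1),plane(n,c,.105)[0])
tp=cv2.resize(t[120:300,180:380],None,fx=4,fy=4,interpolation=cv2.INTER_CUBIC)[:600]
cv2.imwrite('pics/c1.png',cv2.resize(t[130:280,190:370],None,fx=4,fy=4,interpolation=cv2.INTER_CUBIC)[:,:,::-1])
E
```

```text
scene
red [ 85.4 189.9] 9408.0 [ 78. 143.] 84.7 [ 0.4704 -0.6487  0.105 ]
red [475.  209.1] 253.5 [20. 16.] 45.0 [0.664  0.2622 0.105 ]
red [265.7 282.5] 175.5 [13. 17.] 90.0 [ 0.8007 -0.2117  0.105 ]
red [630.7 190.7] 142.0 [23. 12.] 32.3 [0.657  0.6713 0.105 ]
red [327.7 220. ] 113.0 [10. 15.] 90.0 [ 0.6518 -0.0727  0.105 ]
red [181.9 184.5] 73.0 [ 7. 13.] 90.0 [ 0.4841 -0.4099  0.105 ]
yel [328.1 229.3] 2027.0 [52. 43.] 84.3 [ 0.6794 -0.0754  0.105 ]
yel [320.5 171.8] 1386.5 [42. 36.] 85.0 [ 0.4833 -0.0687  0.105 ]
blue [239.1  59.7] 930.5 [19. 57.] 85.2 [-0.2185 -0.2919  0.105 ]
blue [446.1 174.5] 230.5 [12. 26.] 80.5 [0.5366 0.2389 0.105 ]
white [387.4 223.3] 4674.0 [101.  78.] 78.4 [0.6796 0.0548 0.105 ]
white [507.  141.7] 404.5 [40. 20.] 11.3 [0.423  0.4554 0.105 ]
white [320.9 166.3] 295.0 [14. 24.] 85.2 [ 0.4614 -0.065   0.105 ]
white [624.8 201.1] 269.5 [27. 14.] 18.4 [0.689  0.6312 0.105 ]
white [606.8 182. ] 231.0 [25. 13.] 26.6 [0.6188 0.6307 0.105 ]
white [366.7 153.6] 171.5 [ 6. 53.] 85.8 [0.4247 0.0607 0.105 ]
white [590.5 165.7] 154.5 [24.  9.] 18.4 [0.5531 0.6278 0
[... 531 characters left out ...]
 184. ] 1170.5 [38. 31.] 90.0 [ 0.6491 -0.0732  0.105 ]
blue [215.5 248.8] 253.0 [14. 20.] 84.3 [0.4727 0.2559 0.105 ]
blue [330.4 251.2] 95.5 [11. 11.] 45.0 [ 0.4603 -0.0663  0.105 ]
white [283.2 199.5] 3973.0 [105.  56.] 90.0 [0.6079 0.064  0.105 ]
white [330.2 251.4] 381.0 [20. 21.] 90.0 [ 0.4597 -0.0655  0.105 ]
white [ 57.4 176.6] 248.0 [17. 18.] 45.0 [0.6894 0.7298 0.105 ]
white [ 88.8 199.8] 245.5 [18. 18.] 90.0 [0.6189 0.6298 0.105 ]
white [ 89.8 175.7] 241.5 [18. 17.] 90.0 [0.6896 0.6299 0.105 ]
white [ 56.4 200.5] 239.0 [17. 18.] 0.0 [0.619  0.7295 0.105 ]
white [279.4 285.4] 225.0 [ 8. 53.] 90.0 [0.3686 0.0772 0.105 ]
white [132.1 297.1] 224.5 [25. 20.] 26.6 [0.3407 0.4938 0.105 ]
```

View pics/c1.png

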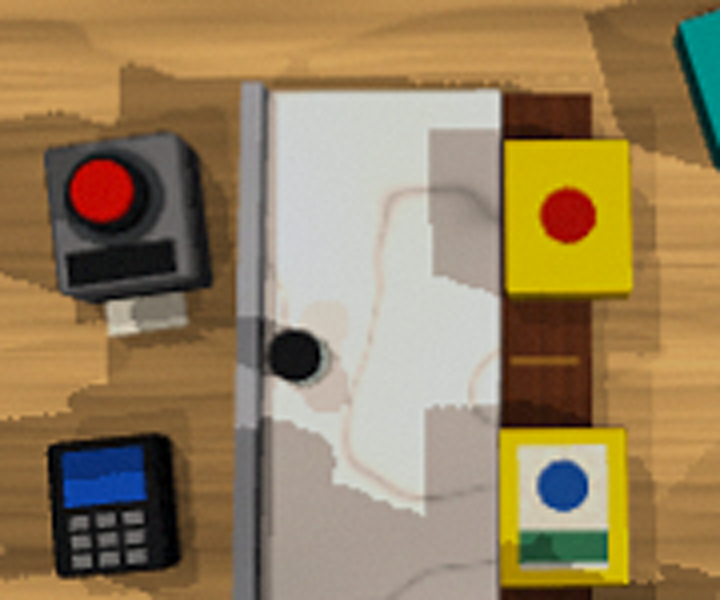

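The crop confirms it: the red dot on a bare yellow face at crop (568,215), on the strip. The loaf's top face has corners (503,140), (629,140), (632,293) and (506,296). The step line is at crop x≈499 and the open edge at x≈591.

Run:
```python
from h import *
np.set_printoptions(precision=4,suppress=True)
t=np.load('pics/t0.npy')
f=lambda pts:np.array(pts)/4+[189.6,129.6]
P=lambda nm,pts,z:print(nm,plane('top',f(pts),z).tolist().__str__()[:0],plane('top',f(pts),z)[:,:2].tolist())
g=t.astype(float)
# sub-pixel edges per row along image columns: step (marble->dark), board edge, loaf sides
def edge(rows,c0,c1,ch,sign):
    o=[]
    for r in rows:
        d=sign*np.diff(cv2.GaussianBlur(t,(3,3),0)[r,c0:c1,ch].astype(float)); i=d.argmax()
        w=d[max(i-2,0):i+3].clip(0); o.append((c0+max(i-2,0)+(w*np.arange(len(w))).sum()/w.sum()+.5,r))
    return np.array(o)
def fit(nm,pts,z):
    w=plane('top',pts,z)[:,:2]; k=np.polyfit(w[:,0],w[:,1],1); r=w[:,1]-np.polyval(k,w[:,0])
    m=abs(r)<.003
    k=np.polyfit(w[m,0],w[m,1],1); print(nm,'y at x=.65/.55: %.4f %.4f slope %.4f'%(np.polyval(k,.65),np.polyval(k,.55),k[0]),m.sum(),len(m))
fit('step',edge(list(range(155,163))+list(range(206,234)),308,322,0,-1),.06)
fit('edge',edge(list(range(156,163))+list(range(208,232)),330,345,0,1),.05)
fit('loaf in',edge(range(168,200),308,322,2,-1),.105)
fit('loaf out',edge(range(168,200),340,356,0,-1),.105)
b=[x for x in blobs(t,(23,140,120),(33,255,255)) if np.linalg.norm(x[0]-[331.5,184])<4][0]
bx=cv2.boxPoints(cv2.minAreaRect(b[2]));print(plane('top',bx,.105)[:,:2].tolist())
fit('rail',edge(list(range(160,215)),248,262,0,1),.06)
print('trigger',plane('top',[215,177.3],.122),two('top',[215,177.3],'scene',[475,209.1]))
print('dot',two('top',[331.7,183.5],'scene',[327.7,220]))
```

```text
step y at x=.65/.55: -0.0239 -0.0218 slope -0.0213 36 36
edge y at x=.65/.55: -0.0918 -0.0898 slope -0.0208 31 31
loaf in y at x=.65/.55: -0.0256 -0.0238 slope -0.0181 32 32
loaf out y at x=.65/.55: -0.1173 -0.1197 slope 0.0242 32 32
[[0.7046968139622571, -0.03041693382039412], [0.7028160878812206, -0.1185696764688682], [0.5942432774238674, -0.11578659897269605], [0.5960325247488146, -0.028503737511275745]]
rail y at x=.65/.55: 0.1468 0.1491 slope -0.0231 55 55
trigger [[0.6728 0.2541 0.122 ]] (array([0.6739, 0.2558, 0.1155]), np.float64(0.00017849456699240324))
dot (array([ 0.6508, -0.0732,  0.104 ]), np.float64(0.0014459020130775787))
```

```bash
python3 -m handwheel '[{"translation":[0,0,-0.014],"angular":[0,0,5.8],"hand":0},{"translation":[0,0,-0.014],"angular":[0,0,5.8],"hand":0},{"translation":[0,0,-0.014],"angular":[0,0,5.8],"hand":0},{"translation":[0,0,-0.014],"angular":[0,0,5.7],"hand":0},{"translation":[0.03,-0.017,-0.01],"angular":[0,0,0],"hand":0},{"translation":[0.03,-0.017,0],"angular":[0,0,0],"hand":0},{"translation":[0.03,-0.017,0],"angular":[0,0,0],"hand":0},{"translation":[0.03,-0.017,0],"angular":[0,0,0],"hand":0},{"translation":[0.03,-0.017,0],"angular":[0,0,0],"hand":0},{"translation":[0.03,-0.017,0],"angular":[0,0,0],"hand":0}]' 30
python3 -m handwheel '[{"translation":[0.03,-0.017,0],"angular":[0,0,0],"hand":0},{"translation":[0.03,-0.017,0],"angular":[0,0,0],"hand":0},{"translation":[0.03,-0.017,0],"angular":[0,0,0],"hand":0},{"translation":[0.03,-0.017,0],"angular":[0,0,0],"hand":0},{"translation":[0.03,-0.017,0],"angular":[0,0,0],"hand":0},{"translation":[0.03,-0.017,0],"angular":[0,0,0],"hand":0},{"translation":[0.03,-0.017,0],"angular":[0,0,0],"hand":0},{"translation":[0.03,-0.017,0],"angular":[0,0,0],"hand":0},{"translation":[0,0,0],"angular":[6,0,0],"hand":0},{"translation":[0,0,0],"angular":[6,0,0],"hand":0}]'
python3 -m handwheel '[{"translation":[0,0,0],"angular":[6,0,0],"hand":0},{"translation":[0,0,0],"angular":[6,0,0],"hand":0},{"translation":[0,0,0],"angular":[6,0,0],"hand":0},{"translation":[0,0,0],"angular":[6,0,0],"hand":0},{"translation":[0,0,0],"angular":[6,0,0],"hand":0},{"translation":[0,0,0],"angular":[6,0,0],"hand":0}]'
cat >> h.py <<'E'
def show():
    s=manip.get_state();M=rot(s['ee_rot']).as_matrix()
    print('t %.2f p'%s['clock'],s['position'].round(4),'F',s['contact_force'].round(1),'w %.4f g %.1f'%(s['width'],s['gripper_force']),'q',s['qpos'].round(2));print('tool xyz axes (cols)\n',M.round(3));return s
E
python3 -c "from h import *;show()"
```

```text
clock: 0.93
position: [0.3975, -0.4343, 0.2969]
ee_rot: [-0.0, 1.0, -0.011, -0.0]
contact_force: [-0.7, -1.3, 0.1]
width: 0.0852
gripper_force: 0.0
clock: 1.77
position: [0.642, -0.2998, 0.2977]
ee_rot: [-0.107, 0.994, -0.007, 0.001]
contact_force: [-0.5, -0.8, -0.0]
width: 0.0857
gripper_force: 0.0
clock: 2.27
position: [0.6391, -0.3055, 0.2972]
ee_rot: [-0.409, 0.913, -0.01, 0.005]
contact_force: [0.3, 0.6, -0.7]
width: 0.0858
gripper_force: 0.0
t 2.27 p [ 0.6391 -0.3055  0.2972] F [ 0.3  0.6 -0.7] w 0.0858 g 0.0 q [-0.82  0.76  0.8   0.67  2.14  0.98]
tool xyz axes (cols)
 [[ 1.    -0.014  0.017]
 [-0.022 -0.666  0.746]
 [ 0.    -0.746 -0.666]]
```

```bash
python3 -m handwheel '[{"translation":[0,0.008,0.01],"angular":[6,0,0],"hand":0},{"translation":[0,0.008,0.01],"angular":[6,0,0],"hand":0},{"translation":[0,0.008,0.01],"angular":[6,0,0],"hand":0},{"translation":[0,0.008,0.01],"angular":[6,0,0],"hand":0},{"translation":[0,0.01,0.01],"angular":[6,0,0],"hand":0},{"translation":[0,0.01,0.01],"angular":[6,0,0],"hand":0},{"translation":[0,0.01,0.01],"angular":[6,0,0],"hand":0},{"translation":[0,0,0],"angular":[0,0,0],"hand":0}]'
python3 - <<'E'
from h import *
show();a=manip.get_image("scene");cv2.imwrite('pics/s1.png',a[40:360,100:560,::-1])
E
```

```text
clock: 2.93
position: [0.6397, -0.2642, 0.2049]
ee_rot: [0.711, -0.703, 0.013, -0.003]
contact_force: [-0.0, -0.2, -1.8]
width: 0.0854
gripper_force: 0.0
t 2.93 p [ 0.6397 -0.2642  0.2049] F [-0.  -0.2 -1.8] w 0.0854 g 0.0 q [-0.86  1.05  1.01  1.1   2.29  0.92]
tool xyz axes (cols)
 [[ 1.    -0.015  0.022]
 [-0.022  0.013  1.   ]
 [-0.015 -1.     0.012]]
```

View pics/s1.png

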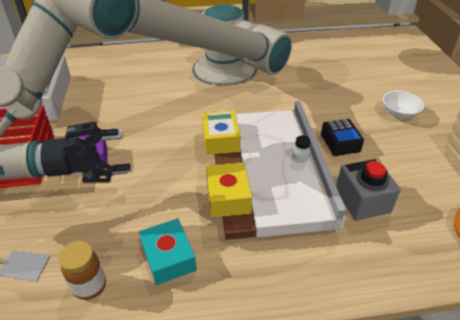

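```bash
python3 -m handwheel '[{"translation":[0.002,0.012,0.01],"angular":[-0.7,0,0],"hand":0},{"translation":[0.001,0.018,0.01],"angular":[0,0,0],"hand":0},{"translation":[0.001,0.018,0.01],"angular":[0,0,0],"hand":0},{"translation":[0.001,0.018,0.01],"angular":[0,0,0],"hand":0},{"translation":[0.001,0.016,0.01],"angular":[0,0,0],"hand":0},{"translation":[0,0.016,0.01],"angular":[0,0,0],"hand":0},{"translation":[0,0.012,0.015],"angular":[0,0,0],"hand":0},{"translation":[0,0.008,0.015],"angular":[0,0,0],"hand":0},{"translation":[0,0.004,0.01],"angular":[0,0,0],"hand":0},{"translation":[0,0,0],"angular":[0,0,0],"hand":0}]'
python3 - <<'E'
from h import *
s=show();a=manip.get_image("wrist");b=manip.get_image("scene");t=manip.get_image("top")
cv2.imwrite('pics/s2.png',np.hstack([cv2.resize(a,(400,250)),cv2.resize(b[150:350,170:490],(400,250))])[:,:,::-1])
E
```

```text
clock: 3.82
position: [0.6486, -0.1658, 0.0917]
ee_rot: [-0.702, 0.712, -0.006, 0.007]
contact_force: [0.2, -0.1, -0.1]
width: 0.0849
gripper_force: 0.0
t 3.82 p [ 0.6486 -0.1658  0.0917] F [ 0.2 -0.1 -0.1] w 0.0849 g 0.0 q [-0.77  1.09  1.22  0.99  2.09  0.67]
tool xyz axes (cols)
 [[ 1.     0.001  0.019]
 [-0.019 -0.015  1.   ]
 [ 0.002 -1.    -0.015]]
```

View pics/s2.png

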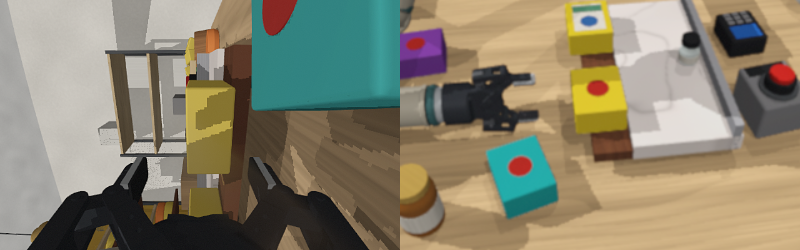

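The wrist view shows the loaf's outer face between the open fingers, with the turquoise block close on the +x side. I'll measure its nearest corner before going in.

Run:
```python
from h import *
t=np.load('pics/t0.npy')
for c,a,k in blobs(t,(80,100,60),(97,255,255),200):
    print(c,a)
    for z in(.055,): print(plane('top',cv2.boxPoints(cv2.minAreaRect(k)),z).round(3).tolist())
s=np.load('pics/s0.npy')
b=blobs(s,(0,150,90),(6,255,255))
print(two('top',[378.9,147.8],'scene',[265.7,282.5]))
```

```text
[378.8653694  148.99493751] 1053.5
[[0.803, -0.16, 0.055], [0.828, -0.247, 0.055], [0.716, -0.275, 0.055], [0.692, -0.189, 0.055]]
(array([ 0.7629749 , -0.2171823 ,  0.05368898]), np.float64(0.0012804511093404746))
```

```bash
python3 -m handwheel '[{"translation":[-0.007,0.005,0],"angular":[0.8,0,0],"hand":0},{"translation":[-0.007,0.005,0],"angular":[0,0,0],"hand":0},{"translation":[-0.006,0.003,0.005],"angular":[0,0,0],"hand":0},{"translation":[0,0,0.015],"angular":[0,0,0],"hand":0},{"translation":[0,0,0.015],"angular":[0,0,0],"hand":0},{"translation":[0,0,0.015],"angular":[0,0,0],"hand":0},{"translation":[0,0,0.012],"angular":[0,0,0],"hand":0},{"translation":[0,0,0],"angular":[0,0,0],"hand":0},{"translation":[0,0,0],"angular":[0,0,0],"hand":0}]'
python3 -c "from h import *;show()"
```

```text
clock: 4.72
position: [0.6292, -0.1044, 0.0776]
ee_rot: [0.708, -0.706, 0.008, -0.007]
contact_force: [-1.5, -0.3, 0.5]
width: 0.0855
gripper_force: 0.0
t 4.72 p [ 0.6292 -0.1044  0.0776] F [-1.5 -0.3  0.5] w 0.0855 g 0.0 q [-0.74  1.07  1.38  0.98  2.01  0.56]
tool xyz axes (cols)
 [[ 1.    -0.001  0.021]
 [-0.021  0.002  1.   ]
 [-0.001 -1.     0.002]]
```

```bash
python3 -m handwheel '[{"translation":[0,0,0.012],"angular":[0,0,0],"hand":0},{"translation":[0,0,0],"angular":[0,0,0],"hand":0},{"translation":[0,0,0],"angular":[0,0,0],"hand":1},{"translation":[0,0,0],"angular":[0,0,0],"hand":1},{"translation":[0,0,0],"angular":[0,0,0],"hand":1},{"translation":[0,0,0],"angular":[0,0,0],"hand":1},{"translation":[0,0,0],"angular":[0,0,0],"hand":1},{"translation":[0,0,0],"angular":[0,0,0],"hand":1}]' 35
python3 - <<'E'
from h import *
s=show();b=manip.get_image("scene");t=manip.get_image("top");a=manip.get_image("wrist")
cv2.imwrite('pics/s3.png',np.hstack([cv2.resize(a,(400,250)),cv2.resize(t[130:255,230:430],(400,250))])[:,:,::-1])
E
```

```text
clock: 5.38
position: [0.6298, -0.0932, 0.0777]
ee_rot: [0.708, -0.707, 0.008, -0.008]
contact_force: [0.6, -2.0, -0.1]
width: 0.0543
gripper_force: 46.7
t 5.38 p [ 0.6298 -0.0932  0.0777] F [ 0.6 -2.  -0.1] w 0.0543 g 46.7 q [-0.72  1.06  1.4   0.99  1.99  0.55]
tool xyz axes (cols)
 [[ 1.     0.     0.022]
 [-0.022  0.002  1.   ]
 [ 0.    -1.     0.002]]
```

View pics/s3.png

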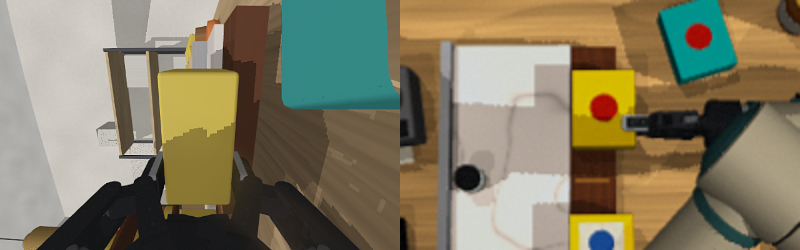

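The loaf is held by its overhang: opening 54 mm, with the pads on the outer 15 mm or so. Next I'll push it to the step.

```bash
python3 -m handwheel '[{"translation":[0,0,0.003],"angular":[0,0,0],"hand":1},{"translation":[0,0,0.002],"angular":[0,0,0],"hand":1},{"translation":[0,0,0.001],"angular":[0,0,0],"hand":1},{"translation":[0,0,0],"angular":[0,0,0],"hand":1}]'
python3 -m handwheel '[{"translation":[0,0,0.001],"angular":[0,0,0],"hand":1},{"translation":[0,0,0],"angular":[0,0,0],"hand":1}]'
python3 -m handwheel '[{"translation":[0,0,0.001],"angular":[0,0,0],"hand":1},{"translation":[0,0,0],"angular":[0,0,0],"hand":1}]'
```

```text
clock: 5.87
position: [0.6294, -0.0883, 0.0777]
ee_rot: [0.707, -0.707, 0.008, -0.008]
contact_force: [-2.4, -11.5, 0.4]
width: 0.054
gripper_force: 47.8
clock: 6.03
position: [0.6294, -0.0883, 0.0777]
ee_rot: [0.707, -0.707, 0.008, -0.008]
contact_force: [-3.6, -15.1, 0.7]
width: 0.0542
gripper_force: 48.3
clock: 6.2
position: [0.6294, -0.0882, 0.0778]
ee_rot: [-0.707, 0.707, -0.008, 0.009]
contact_force: [-4.6, -19.6, 0.4]
width: 0.0542
gripper_force: 48.9
```

```bash
python3 -m handwheel '[{"translation":[0,0,-0.001],"angular":[0,0,0],"hand":1},{"translation":[0,-0.0067,0.0022],"angular":[-6,0,0],"hand":1},{"translation":[0,-0.0067,0.0022],"angular":[-6,0,0],"hand":1},{"translation":[0,-0.0067,0.0022],"angular":[-6,0,0],"hand":1},{"translation":[0,0,0],"angular":[0,0,0],"hand":1}]' 50
python3 -c "from h import *;show()"
```

```text
clock: 6.62
position: [0.6312, -0.0778, 0.1014]
ee_rot: [-0.585, 0.811, -0.006, 0.009]
contact_force: [-2.8, -14.1, 7.5]
width: 0.0538
gripper_force: 56.4
t 6.62 p [ 0.6312 -0.0778  0.1014] F [ -2.8 -14.1   7.5] w 0.0538 g 56.4 q [-0.69  0.87  1.44  0.87  1.79  0.63]
tool xyz axes (cols)
 [[ 1.     0.001  0.022]
 [-0.021 -0.316  0.948]
 [ 0.008 -0.949 -0.316]]
```

```bash
python3 -m handwheel '[{"translation":[0,-0.0062,0.0024],"angular":[-6,0,0],"hand":1},{"translation":[0,-0.0062,0.0024],"angular":[-6,0,0],"hand":1},{"translation":[0,-0.0062,0.0024],"angular":[-6,0,0],"hand":1},{"translation":[0,-0.0062,0.0024],"angular":[-6,0,0],"hand":1},{"translation":[0,0,0],"angular":[0,0,0],"hand":1}]'
python3 - <<'E'
from h import *
s=show();M=rot(s['ee_rot']).as_matrix();print('P in tool',M.T@(np.array([s['position'][0],-.0235,.06])-s['position']))
E
```

```text
clock: 7.03
position: [0.6319, -0.0568, 0.1195]
ee_rot: [-0.404, 0.915, -0.007, 0.008]
contact_force: [-2.8, -11.5, 16.4]
width: 0.0538
gripper_force: 57.7
t 7.03 p [ 0.6319 -0.0568  0.1195] F [ -2.8 -11.5  16.4] w 0.0538 g 57.7 q [-0.58  0.64  1.49  0.68  1.54  0.79]
tool xyz axes (cols)
 [[ 1.    -0.006  0.019]
 [-0.019 -0.673  0.74 ]
 [ 0.008 -0.74  -0.673]]
P in tool [-0.00111588  0.0215828   0.06466291]
```

```bash
python3 -m handwheel '[{"translation":[0,-0.0062,0.0022],"angular":[-6,0,0],"hand":1},{"translation":[0,-0.0062,0.0022],"angular":[-6,0,0],"hand":1},{"translation":[0,-0.0062,0.0022],"angular":[-6,0,0],"hand":1},{"translation":[0,-0.0062,0.0022],"angular":[-6,0,0],"hand":1},{"translation":[0,-0.0062,0.0022],"angular":[-6,0,0],"hand":1},{"translation":[0,-0.0062,0.0022],"angular":[-6,0,0],"hand":1},{"translation":[0,0,0],"angular":[0,0,0],"hand":1}]'
python3 - <<'E'
from h import *
s=show();M=rot(s['ee_rot']).as_matrix();print('P in tool',M.T@(np.array([s['position'][0],-.0235,.06])-s['position']))
E
```

```text
clock: 7.62
position: [0.6329, -0.0173, 0.128]
ee_rot: [-0.102, 0.995, -0.007, 0.004]
contact_force: [-2.8, -4.1, 21.5]
width: 0.0539
gripper_force: 58.3
t 7.62 p [ 0.6329 -0.0173  0.128 ] F [-2.8 -4.1 21.5] w 0.0539 g 58.3 q [-0.25  0.44  1.53  0.21  1.22  1.25]
tool xyz axes (cols)
 [[ 1.    -0.014  0.01 ]
 [-0.015 -0.979  0.203]
 [ 0.007 -0.203 -0.979]]
P in tool [-0.00038602  0.01987056  0.06532261]
```

```bash
python3 -m handwheel '[{"translation":[0,-0.0062,0.0018],"angular":[-6,0,0],"hand":1},{"translation":[0,-0.0060,0.0012],"angular":[-5.7,0,0],"hand":1},{"translation":[0,0,0],"angular":[0,0,0],"hand":1}]'
python3 - <<'E'
from h import *
s=show();b=manip.get_image("scene");t=manip.get_image("top")
cv2.imwrite('pics/s4.png',np.hstack([cv2.resize(b[130:330,200:520],(400,250)),cv2.resize(t[130:255,230:430],(400,250))])[:,:,::-1])
E
```

```text
clock: 7.87
position: [0.6332, -0.0051, 0.1257]
ee_rot: [-0.0, 1.0, -0.007, 0.003]
contact_force: [-1.8, -2.2, 19.2]
width: 0.0537
gripper_force: 57.8
t 7.87 p [ 0.6332 -0.0051  0.1257] F [-1.8 -2.2 19.2] w 0.0537 g 57.8 q [-0.12  0.43  1.54  0.    1.17  1.47]
tool xyz axes (cols)
 [[ 1.    -0.015  0.005]
 [-0.015 -1.     0.   ]
 [ 0.005 -0.    -1.   ]]
```

View pics/s4.png

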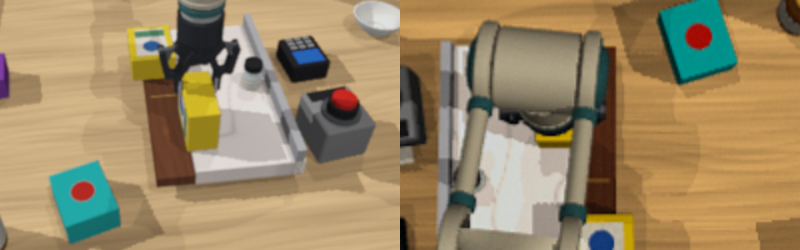

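```bash
python3 -m handwheel '[{"translation":[0,0,-0.002],"angular":[0,0,0],"hand":1},{"translation":[0,-0.007,-0.0025],"angular":[-6,0,0],"hand":1},{"translation":[0,-0.007,-0.0025],"angular":[-6,0,0],"hand":1},{"translation":[0,-0.007,-0.0025],"angular":[-6,0,0],"hand":1},{"translation":[0,0,0],"angular":[0,0,0],"hand":1}]'
python3 - <<'E'
from h import *
s=show();M=rot(s['ee_rot']).as_matrix();print('Q in tool',M.T@(np.array([s['position'][0],.0225,.06])-s['position']))
E
```

```text
clock: 8.38
position: [0.6332, 0.0172, 0.1306]
ee_rot: [0.156, 0.988, -0.007, -0.001]
contact_force: [1.3, -1.3, 10.5]
width: 0.054
gripper_force: 58.0
t 8.38 p [0.6332 0.0172 0.1306] F [ 1.3 -1.3 10.5] w 0.0540 g 58.0 q [ 0.09  0.46  1.52 -0.33  1.21  1.8 ]
tool xyz axes (cols)
 [[ 1.    -0.013 -0.003]
 [-0.014 -0.951 -0.309]
 [ 0.001  0.309 -0.951]]
Q in tool [-0.00014055 -0.02683126  0.06551487]
```

```bash
python3 -m handwheel '[{"translation":[0,-0.007,-0.0025],"angular":[-6,0,0],"hand":1},{"translation":[0,-0.007,-0.0025],"angular":[-6,0,0],"hand":1},{"translation":[0,-0.007,-0.0025],"angular":[-6,0,0],"hand":1},{"translation":[0,-0.007,-0.0025],"angular":[-6,0,0],"hand":1},{"translation":[0,-0.007,-0.0025],"angular":[-6,0,0],"hand":1},{"translation":[0,0,0],"angular":[0,0,0],"hand":1}]'
python3 - <<'E'
from h import *
s=show();M=rot(s['ee_rot']).as_matrix();print('Q in tool',M.T@(np.array([s['position'][0],.0225,.06])-s['position']))
E
```

```text
clock: 8.88
position: [0.6322, 0.0524, 0.1226]
ee_rot: [0.41, 0.912, -0.006, -0.006]
contact_force: [0.9, 1.5, 9.7]
width: 0.0539
gripper_force: 60.2
t 8.88 p [0.6322 0.0524 0.1226] F [0.9 1.5 9.7] w 0.0539 g 60.2 q [ 0.37  0.66  1.46 -0.77  1.47  2.22]
tool xyz axes (cols)
 [[ 1.    -0.006 -0.015]
 [-0.015 -0.664 -0.748]
 [-0.006  0.748 -0.664]]
Q in tool [ 0.00083532 -0.02698817  0.06396381]
```

```bash
python3 -m handwheel '[{"translation":[0,-0.007,-0.0025],"angular":[-6,0,0],"hand":1},{"translation":[0,-0.007,-0.0025],"angular":[-6,0,0],"hand":1},{"translation":[0,0,0],"angular":[0,0,0],"hand":1},{"translation":[0,0,0],"angular":[0,0,0],"hand":0.3},{"translation":[0,0,0],"angular":[0,0,0],"hand":0.1},{"translation":[0,0,0],"angular":[0,0,0],"hand":0},{"translation":[0,0,0],"angular":[0,0,0],"hand":0},{"translation":[0,0,0],"angular":[0,0,0],"hand":0},{"translation":[0,0,0],"angular":[0,0,0],"hand":0}]'
python3 - <<'E'
from h import *
s=show();b=manip.get_image("scene");t=manip.get_image("top")
cv2.imwrite('pics/s5.png',np.hstack([cv2.resize(b[130:330,200:520],(400,250)),cv2.resize(t[130:255,230:430],(400,250))])[:,:,::-1])
E
```

```text
clock: 9.63
position: [0.6321, 0.0577, 0.1228]
ee_rot: [0.503, 0.864, -0.011, -0.007]
contact_force: [-1.1, -12.2, 18.5]
width: 0.0852
gripper_force: 2.2
t 9.63 p [0.6321 0.0577 0.1228] F [ -1.1 -12.2  18.5] w 0.0852 g 2.2 q [ 0.44  0.75  1.44 -0.89  1.6   2.32]
tool xyz axes (cols)
 [[ 1.    -0.013 -0.023]
 [-0.026 -0.494 -0.869]
 [ 0.     0.87  -0.494]]
```

View pics/s5.png

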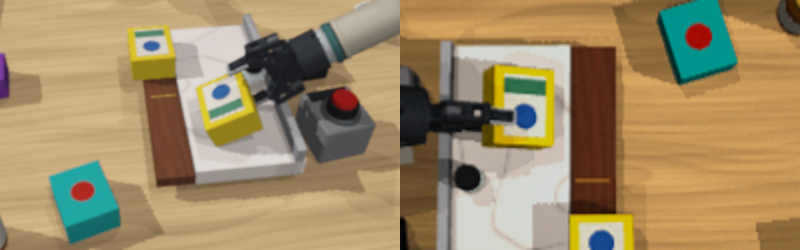

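```bash
python3 -m handwheel '[{"translation":[0,0.003,-0.004],"angular":[0,0,0],"hand":0},{"translation":[0,0.004,-0.008],"angular":[0,0,0],"hand":0},{"translation":[0,0.003,-0.01],"angular":[0,0,0],"hand":0},{"translation":[0,0.003,-0.01],"angular":[0,0,0],"hand":0},{"translation":[0,0.003,-0.01],"angular":[0,0,0],"hand":0},{"translation":[0,0,0],"angular":[0,0,0],"hand":0}]'
python3 - <<'E'
from h import *
s=show();b=manip.get_image("scene");t=manip.get_image("top")
cv2.imwrite('pics/s6.png',np.hstack([cv2.resize(b[130:330,200:520],(400,250)),cv2.resize(t[130:255,230:430],(400,250))])[:,:,::-1])
E
```

```text
clock: 10.23
position: [0.6346, 0.0936, 0.1526]
ee_rot: [0.496, 0.868, -0.009, -0.003]
contact_force: [0.2, -0.5, 0.1]
width: 0.0855
gripper_force: 0.0
t 10.23 p [0.6346 0.0936 0.1526] F [ 0.2 -0.5  0.1] w 0.0855 g 0.0 q [ 0.48  0.74  1.37 -0.87  1.67  2.28]
tool xyz axes (cols)
 [[ 1.    -0.013 -0.015]
 [-0.019 -0.507 -0.862]
 [ 0.003  0.862 -0.507]]
```

View pics/s6.png

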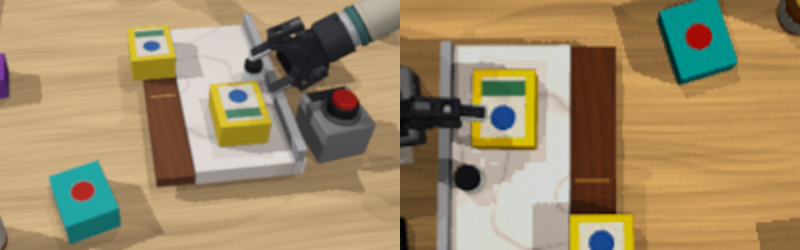

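```bash
python3 -m handwheel '[{"translation":[0,0.03,-0.018],"angular":[0,0,0],"hand":0},{"translation":[0,0.025,-0.015],"angular":[6,0,0],"hand":0},{"translation":[0,0,0],"angular":[6,0,0],"hand":0},{"translation":[0,0,0],"angular":[6,0,0],"hand":0},{"translation":[0,0,0],"angular":[6,0,0],"hand":0},{"translation":[0,0,0],"angular":[6,0,0],"hand":0},{"translation":[0,0,0],"angular":[6,0,0],"hand":0},{"translation":[0,0.015,0],"angular":[6,0,0],"hand":0},{"translation":[0,0.025,0],"angular":[6,0,0],"hand":0},{"translation":[0,0.03,0],"angular":[6,0,0],"hand":0}]'
python3 -m handwheel '[{"translation":[0,0.03,0],"angular":[5.5,0,0],"hand":0},{"translation":[0,0.03,0],"angular":[0,0,0],"hand":0},{"translation":[0,0.03,0],"angular":[0,0,0],"hand":0},{"translation":[0,0,0],"angular":[0,0,-7],"hand":0},{"translation":[0,0,0],"angular":[0,0,-7],"hand":0},{"translation":[0,0,0],"angular":[0,0,-7],"hand":0},{"translation":[0,0,0],"angular":[0,0,-7],"hand":0},{"translation":[0,0,0],"angular":[0,0,-7],"hand":0},{"translation":[0,0,0],"angular":[0,0,-7],"hand":0},{"translation":[0,0,0],"angular":[0,0,-7],"hand":0}]'
python3 -m handwheel '[{"translation":[0,0,0],"angular":[0,0,-7],"hand":0},{"translation":[0,0,0],"angular":[0,0,-7],"hand":0},{"translation":[0,0,0],"angular":[0,0,-7],"hand":0},{"translation":[0,0,0],"angular":[0,0,-7],"hand":0},{"translation":[0,0,0],"angular":[0,0,-7],"hand":0},{"translation":[0,0,0],"angular":[0,0,-6],"hand":0},{"translation":[0,0,0],"angular":[0,0,0],"hand":0}]'
python3 - <<'E'
from h import *
s=show();t=manip.get_image("top");w=manip.get_image("wrist")
np.save('pics/w.npy',w);np.save('pics/t1.npy',t)
cv2.imwrite('pics/s7.png',np.hstack([cv2.resize(w,(400,250)),cv2.resize(t[130:255,230:430],(400,250))])[:,:,::-1])
for n,im in(('wrist',w),('top',t)):
  for c,a,k in blobs(im,(20,120,90),(35,255,255),300)[:3]:
    r=cv2.minAreaRect(k);print(n,c,a,plane(n,cv2.boxPoints(r),.115,s)[:,:2].round(4).tolist())
E
```

```text
clock: 11.17
position: [0.6323, 0.0261, 0.2357]
ee_rot: [0.046, 0.999, -0.009, 0.001]
contact_force: [0.3, -0.6, -0.4]
width: 0.0856
gripper_force: 0.0
clock: 12.0
position: [0.6297, -0.0649, 0.2371]
ee_rot: [0.0, 0.913, 0.408, -0.001]
contact_force: [0.4, -0.1, -0.8]
width: 0.0855
gripper_force: 0.0
clock: 12.58
position: [0.6298, -0.0648, 0.2371]
ee_rot: [-0.0, 0.714, 0.7, -0.001]
contact_force: [0.1, 0.2, 0.2]
width: 0.0852
gripper_force: 0.0
t 12.58 p [ 0.6298 -0.0648  0.2371] F [0.1 0.2 0.2] w 0.0852 g 0.0 q [-0.21  0.36  1.36 -0.    1.42 -0.19]
tool xyz axes (cols)
 [[ 0.02   1.    -0.002]
 [ 1.    -0.02  -0.002]
 [-0.002 -0.002 -1.   ]]
wrist [613.43824    316.69577247] 9276.5 [[0.8722, -0.0412], [0.9494, -0.042], [1.0891, -0.3934], [0.9724, -0.3811]]
wrist [140.92203169 185.43729109] 8426.5 [[0.405, -0.014], [0.5214, -0.0159], [0.5087, -0.105], [0.3789, -0.105]]
wrist [340.46600201  61.45765009] 3811.5 [[0.6003, 0.095], [0.7078, 0.0931], [0.713, 0.023], [0.596, 0.0251]]
```

View pics/s7.png

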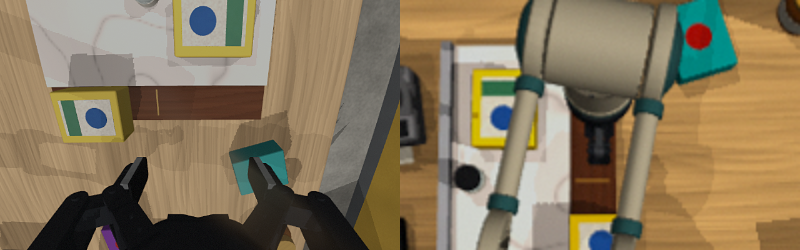

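```bash
python3 -m handwheel '[{"translation":[0.008,0.008,0.03],"angular":[0,0,0],"hand":0},{"translation":[0.008,0.008,0.03],"angular":[0,0,0],"hand":0},{"translation":[0.008,0.008,0.03],"angular":[0,0,0],"hand":0},{"translation":[0.008,0,0.03],"angular":[0,0,0],"hand":0},{"translation":[0,0,0.03],"angular":[0,0,0],"hand":0},{"translation":[0,0,0.022],"angular":[0,0,0],"hand":0},{"translation":[0.01,0,0],"angular":[0,0,0],"hand":0},{"translation":[0.01,0,0],"angular":[0,0,0],"hand":0},{"translation":[0.01,0,0],"angular":[0,0,0],"hand":0},{"translation":[0,0,0],"angular":[0,0,0],"hand":0}]'
python3 -m handwheel '[{"translation":[0.009,0,0],"angular":[0,0,0],"hand":0},{"translation":[0.009,0,0],"angular":[0,0,0],"hand":0},{"translation":[0.009,0,0],"angular":[0,0,0],"hand":0},{"translation":[0.007,0,0],"angular":[0,0,0],"hand":0},{"translation":[0.003,0,0],"angular":[0,0,0],"hand":0},{"translation":[0,0,0],"angular":[0,0,0],"hand":0}]'
python3 -c "from h import *;show()"
```

```text
clock: 13.52
position: [0.6571, -0.0011, 0.068]
ee_rot: [0.002, 0.714, 0.7, 0.001]
contact_force: [-0.2, -0.5, 0.6]
width: 0.0852
gripper_force: 0.0
clock: 14.02
position: [0.6567, 0.0344, 0.066]
ee_rot: [0.001, 0.714, 0.7, -0.0]
contact_force: [0.7, 0.5, 0.1]
width: 0.0853
gripper_force: 0.0
t 14.02 p [0.6567 0.0344 0.066 ] F [0.7 0.5 0.1] w 0.0853 g 0.0 q [-0.05  0.52  1.55 -0.    1.07 -0.03]
tool xyz axes (cols)
 [[ 0.021  1.     0.001]
 [ 1.    -0.021 -0.001]
 [-0.001  0.001 -1.   ]]
```

```bash
python3 -m handwheel '[{"translation":[0.004,0,0],"angular":[0,0,0],"hand":0},{"translation":[0.003,0,0],"angular":[0,0,0],"hand":0},{"translation":[0.002,0,0],"angular":[0,0,0],"hand":0},{"translation":[0,0,0],"angular":[0,0,0],"hand":0}]'
python3 -m handwheel '[{"translation":[0.002,0,0],"angular":[0,0,0],"hand":0},{"translation":[0.002,0,0],"angular":[0,0,0],"hand":0},{"translation":[0,0,0],"angular":[0,0,0],"hand":0}]'
python3 -m handwheel '[{"translation":[0.002,0,0],"angular":[0,0,0],"hand":0},{"translation":[0.002,0,0],"angular":[0,0,0],"hand":0},{"translation":[0,0,0],"angular":[0,0,0],"hand":0}]'
```

```text
clock: 14.35
position: [0.6567, 0.0425, 0.0656]
ee_rot: [0.001, 0.715, 0.699, -0.001]
contact_force: [0.6, -2.6, 1.1]
width: 0.0853
gripper_force: 1.4
clock: 14.6
position: [0.6568, 0.0466, 0.0656]
ee_rot: [0.001, 0.715, 0.699, -0.001]
contact_force: [-0.4, -2.6, 2.3]
width: 0.0855
gripper_force: 1.6
clock: 14.85
position: [0.657, 0.0479, 0.0656]
ee_rot: [0.002, 0.714, 0.7, -0.002]
contact_force: [1.5, -10.9, 3.3]
width: 0.0855
gripper_force: 5.1
```

Contact with the rail at the expected place (TCP y≈.047). I'll press a little more to square it, then back off, lift and look.

```bash
python3 -m handwheel '[{"translation":[0.002,0,0],"angular":[0,0,0],"hand":0},{"translation":[0.001,0,0],"angular":[0,0,0],"hand":0},{"translation":[0,0,0],"angular":[0,0,0],"hand":0},{"translation":[0,0,0],"angular":[0,0,0],"hand":0}]'
python3 -m handwheel '[{"translation":[-0.004,0,0],"angular":[0,0,0],"hand":0},{"translation":[-0.006,0,0],"angular":[0,0,0],"hand":0},{"translation":[-0.02,0,0],"angular":[0,0,0],"hand":0},{"translation":[-0.02,0,0],"angular":[0,0,0],"hand":0},{"translation":[-0.02,0,-0.02],"angular":[0,0,0],"hand":0},{"translation":[0,0,-0.035],"angular":[0,0,0],"hand":1},{"translation":[0,0,-0.035],"angular":[0,0,0],"hand":1},{"translation":[0,0,-0.035],"angular":[0,0,0],"hand":1},{"translation":[0,0,-0.035],"angular":[0,0,0],"hand":1},{"translation":[0,0,0],"angular":[0,0,0],"hand":1}]'
python3 - <<'E'
from h import *
s=show();t=manip.get_image("top");w=manip.get_image("wrist")
np.save('pics/w1.npy',w);np.save('pics/t2.npy',t)
cv2.imwrite('pics/s8.png',np.hstack([cv2.resize(w,(400,250)),cv2.resize(t[130:255,190:390],(400,250))])[:,:,::-1])
for n,im in(('wrist',w),('top',t)):
  for c,a,k in blobs(im,(20,120,90),(35,255,255),300)[:3]:
    r=cv2.minAreaRect(k);print(n,c,a,plane(n,cv2.boxPoints(r),.115,s)[:,:2].round(4).tolist())
  for c,a,k in blobs(im,(0,150,90),(6,255,255),100)[:4]: print('red',n,c,a,plane(n,c,.122,s))
E
```

```text
clock: 15.18
position: [0.6571, 0.0478, 0.0657]
ee_rot: [0.004, 0.714, 0.7, -0.004]
contact_force: [-0.1, -18.1, 2.6]
width: 0.0857
gripper_force: 8.7
clock: 16.02
position: [0.6591, -0.0153, 0.2337]
ee_rot: [0.005, 0.714, 0.7, 0.005]
contact_force: [1.0, -0.3, 0.3]
width: 0.0254
gripper_force: 0.0
t 16.02 p [ 0.6591 -0.0153  0.2337] F [ 1.  -0.3  0.3] w 0.0254 g 0.0 q [-0.13  0.4   1.32  0.    1.41 -0.11]
tool xyz axes (cols)
 [[ 0.021  1.     0.014]
 [ 1.    -0.021 -0.001]
 [-0.001  0.014 -1.   ]]
wrist [308.51952874  53.02046888] 14005.0 [[0.6034, 0.1442], [0.7119, 0.1422], [0.7152, 0.0586], [0.5952, 0.0613]]
wrist [609.02238    309.47103194] 12042.0 [[0.8808, 0.0388], [0.9715, 0.0383], [1.1262, -0.3499], [0.9823, -0.332]]
wrist [118.71796996 230.57897308] 7845.5 [[0.4095, -0.0047], [0.5288, -0.008], [0.5111, -0.1042], [0.3771, -0.1022]]
top [280.40397698 187.40083726] 318.5 [[0.7059, 0.1108], [0.7046, 0.0541], [0.5939, 0.0552], [0.5951, 0.1113]]
top [338.33650291 258.36978341] 315.5 [[0.5002, -0.0326], [0.4986, -0.1129], [0.3918, -0.1103], [0.3933, -0.0307]]
red top [549.35891035 268.71774726] 6809.5 [[ 0.39812584 -0.67173792  0.122     ]]
red top [214.97254902 177.37352941] 170.0 [[0.67259998 0.25414828 0.122     ]]
red top [455.78787879 261.29476584] 121.0 [[ 0.42554502 -0.40989774  0.122     ]]
red top [378.85454545 147.78030303] 110.0 [[ 0.74691356 -0.20863876  0.122     ]]
```

View pics/s8.png

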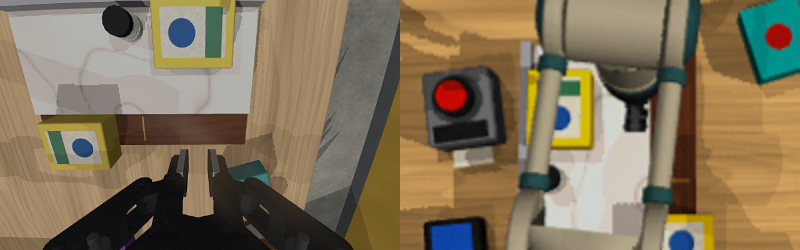

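```bash
python3 -m handwheel '[{"translation":[0.03,0.001,0],"angular":[0,0,0],"hand":1},{"translation":[0.03,0.001,0],"angular":[0,0,0],"hand":1},{"translation":[0.03,0.001,0],"angular":[0,0,0],"hand":1},{"translation":[0.03,0.001,0],"angular":[0,0,0],"hand":1},{"translation":[0.03,0.001,0],"angular":[0,0,0],"hand":1},{"translation":[0.03,0.001,0],"angular":[0,0,0],"hand":1},{"translation":[0.03,0.001,0],"angular":[0,0,0],"hand":1},{"translation":[0.03,0.001,0.02],"angular":[0,0,0],"hand":1},{"translation":[0.03,0,0.03],"angular":[0,0,0],"hand":1},{"translation":[0,0,0],"angular":[0,0,0],"hand":1}]'
python3 - <<'E'
from h import *
s=show();t=manip.get_image("top");np.save('pics/t3.npy',t)
for c,a,k in blobs(t,(20,120,90),(35,255,255),150)[:6]:
    r=cv2.minAreaRect(k);print(c,a,plane('top',cv2.boxPoints(r),.115,s)[:,:2].round(4).tolist())
for c,a,k in blobs(t,(100,140,60),(125,255,255),60): print('blue',c,plane('top',c,.115))
E
```

```text
clock: 16.95
position: [0.6638, 0.2586, 0.1667]
ee_rot: [-0.005, 0.713, 0.701, -0.005]
contact_force: [-2.3, 0.4, -1.3]
width: -0.0
gripper_force: 0.0
t 16.95 p [0.6638 0.2586 0.1667] F [-2.3  0.4 -1.3] w -0.0000 g 0.0 q [0.27 0.53 1.26 0.   1.37 0.29]
tool xyz axes (cols)
 [[ 0.016  1.    -0.015]
 [ 1.    -0.016 -0.   ]
 [-0.001 -0.015 -1.   ]]
[269.75238095 184.62777778] 1260.0 [[0.7068, 0.1477], [0.7046, 0.0541], [0.5939, 0.0552], [0.5958, 0.1479]]
[330.64385246 256.6045082 ] 1220.0 [[0.5004, -0.0243], [0.4986, -0.1129], [0.3918, -0.1103], [0.3934, -0.0224]]
[437.97864769 126.9371293 ] 281.0 [[0.8272, -0.3476], [0.8404, -0.4033], [0.7827, -0.4141], [0.7697, -0.3587]]
blue [216.50937951 248.87157287] [[0.4724266  0.25044297 0.115     ]]
blue [330.44153578 251.17975567] [[ 0.46050659 -0.0662611   0.115     ]]
blue [268.72744015 188.66666667] [[0.63821161 0.10336918 0.115     ]]
```

```bash
python3 -m handwheel '[{"translation":[-0.003,0.009,0.015],"angular":[0.8,0,0],"hand":1},{"translation":[0,0,0.015],"angular":[0,0,0],"hand":1},{"translation":[0,0,0.008],"angular":[0,0,0],"hand":1},{"translation":[0,0,0],"angular":[0,0,0],"hand":1},{"translation":[0,0,0],"angular":[0,0,0],"hand":1}]'
python3 -c "from h import *;show()"
```

```text
clock: 17.42
position: [0.6772, 0.2488, 0.1372]
ee_rot: [-0.005, 0.715, 0.699, -0.006]
contact_force: [-0.1, 0.9, 0.2]
width: 0.0003
gripper_force: 0.0
t 17.42 p [0.6772 0.2488 0.1372] F [-0.1  0.9  0.2] w 0.0003 g 0.0 q [0.25 0.56 1.28 0.   1.32 0.28]
tool xyz axes (cols)
 [[ 0.022  1.    -0.016]
 [ 1.    -0.022 -0.002]
 [-0.002 -0.016 -1.   ]]
```

```bash
python3 -m handwheel '[{"translation":[0.006,-0.003,0.005],"angular":[0.9,0,0],"hand":1},{"translation":[0,0,0],"angular":[0,0,0],"hand":1},{"translation":[0,0,0],"angular":[0,0,0],"hand":1}]'
python3 -c "from h import *;show()"
```

```text
clock: 17.67
position: [0.6749, 0.256, 0.1333]
ee_rot: [-0.01, 0.714, 0.7, -0.011]
contact_force: [-0.0, -0.3, 0.6]
width: 0.0001
gripper_force: 0.0
t 17.67 p [0.6749 0.256  0.1333] F [-0.  -0.3  0.6] w 0.0001 g 0.0 q [0.26 0.57 1.27 0.01 1.33 0.28]
tool xyz axes (cols)
 [[ 0.021  0.999 -0.029]
 [ 1.    -0.021 -0.001]
 [-0.001 -0.029 -1.   ]]
```

```bash
python3 -m handwheel '[{"translation":[0,-0.002,0.006],"angular":[-1.7,0,0],"hand":1},{"translation":[0,0,0.003],"angular":[0,0,0],"hand":1},{"translation":[0,0,0],"angular":[0,0,0],"hand":1},{"translation":[0,0,0],"angular":[0,0,0],"hand":1}]'
python3 -m handwheel '[{"translation":[0,0,0.002],"angular":[0,0,0],"hand":1},{"translation":[0,0,0.002],"angular":[0,0,0],"hand":1},{"translation":[0,0,0],"angular":[0,0,0],"hand":1},{"translation":[0,0,0],"angular":[0,0,0],"hand":1}]'
python3 -m handwheel '[{"translation":[0,0,0.002],"angular":[0,0,0],"hand":1},{"translation":[0,0,0],"angular":[0,0,0],"hand":1}]'
```

```text
clock: 18.0
position: [0.6727, 0.2557, 0.1242]
ee_rot: [0.001, 0.715, 0.7, -0.001]
contact_force: [0.6, -0.8, 1.0]
width: -0.0001
gripper_force: 0.0
clock: 18.33
position: [0.6732, 0.2557, 0.1201]
ee_rot: [0.001, 0.715, 0.699, -0.0]
contact_force: [-0.3, 1.0, 1.2]
width: 0.0001
gripper_force: 0.6
clock: 18.5
position: [0.673, 0.2556, 0.1179]
ee_rot: [0.001, 0.715, 0.7, -0.0]
contact_force: [1.1, -0.1, 1.6]
width: 0.0001
gripper_force: 0.9
```

```bash
python3 -m handwheel '[{"translation":[0,0,0.002],"angular":[0,0,0],"hand":1},{"translation":[0,0,0.0015],"angular":[0,0,0],"hand":1},{"translation":[0,0,0],"angular":[0,0,0],"hand":1},{"translation":[0,0,0],"angular":[0,0,0],"hand":1}]'
python3 -m handwheel '[{"translation":[0,0,0.001],"angular":[0,0,0],"hand":1},{"translation":[0,0,0],"angular":[0,0,0],"hand":1}]'
```

```text
clock: 18.83
position: [0.673, 0.2556, 0.1146]
ee_rot: [0.001, 0.715, 0.699, -0.0]
contact_force: [1.2, 0.7, 3.2]
width: -0.0001
gripper_force: 1.3
clock: 19.0
position: [0.673, 0.2556, 0.1141]
ee_rot: [0.001, 0.715, 0.7, -0.0]
contact_force: [1.5, 0.2, 3.0]
width: 0.0001
gripper_force: 1.8
```

```bash
python3 -m handwheel '[{"translation":[0,0,0.0006],"angular":[0,0,0],"hand":1},{"translation":[0,0,0],"angular":[0,0,0],"hand":1}]'
```

```text
clock: 19.17
position: [0.673, 0.2556, 0.1141]
ee_rot: [0.001, 0.715, 0.7, -0.0]
contact_force: [0.1, -0.2, 5.6]
width: -0.0002
gripper_force: 3.0
```

```bash
python3 -m handwheel '[{"translation":[0,0,0],"angular":[0,0,0],"hand":1},{"translation":[0,0,0],"angular":[0,0,0],"hand":1},{"translation":[0,0,0],"angular":[0,0,0],"hand":1},{"translation":[0,0,0],"angular":[0,0,0],"hand":1},{"translation":[0,0,0],"angular":[0,0,0],"hand":1},{"translation":[0,0,0],"angular":[0,0,0],"hand":1},{"translation":[0,0,0],"angular":[0,0,0],"hand":1},{"translation":[0,0,0],"angular":[0,0,0],"hand":1},{"translation":[0,0,0],"angular":[0,0,0],"hand":1},{"translation":[0,0,0],"angular":[0,0,0],"hand":1}]'
python3 -m handwheel '[{"translation":[0,0,0.003],"angular":[0,0,0],"hand":1},{"translation":[0,0,0.004],"angular":[0,0,0],"hand":1},{"translation":[0,0,0.003],"angular":[0,0,0],"hand":1},{"translation":[0,0,0],"angular":[0,0,0],"hand":1},{"translation":[0,0,0],"angular":[0,0,0],"hand":1}]'
```

```text
clock: 20.0
position: [0.673, 0.2556, 0.114]
ee_rot: [0.001, 0.715, 0.7, -0.0]
contact_force: [0.1, -0.0, 5.2]
width: 0.0002
gripper_force: 3.3
clock: 20.42
position: [0.6731, 0.2557, 0.1058]
ee_rot: [0.001, 0.715, 0.7, 0.0]
contact_force: [-2.8, -1.3, 12.6]
width: 0.0003
gripper_force: 6.5
```

```bash
python3 -m handwheel '[{"translation":[0,0,0.0015],"angular":[0,0,0],"hand":1},{"translation":[0,0,0],"angular":[0,0,0],"hand":1},{"translation":[0,0,0],"angular":[0,0,0],"hand":1}]'
python3 -m handwheel '[{"translation":[0,0,-0.006],"angular":[0,0,0],"hand":1},{"translation":[0,0,-0.008],"angular":[0,0,0],"hand":1},{"translation":[0,0,-0.01],"angular":[0,0,0],"hand":1},{"translation":[0,0,-0.02],"angular":[0,0,0],"hand":1},{"translation":[0,0,-0.03],"angular":[0,0,0],"hand":1},{"translation":[0,0,-0.03],"angular":[0,0,0],"hand":1},{"translation":[0,0,0],"angular":[0,0,0],"hand":1},{"translation":[0,0,0],"angular":[0,0,0],"hand":1}]'
python3 - <<'E'
from h import *
s=show();t=manip.get_image("top");w=manip.get_image("scene")
cv2.imwrite('pics/s9.png',np.hstack([cv2.resize(w[130:330,200:520],(400,250)),cv2.resize(t[130:280,190:430],(400,250))])[:,:,::-1])
for c,a,k in blobs(t,(20,120,90),(35,255,255),150)[:2]:
    print(c,plane('top',cv2.boxPoints(cv2.minAreaRect(k)),.115)[:,:2].round(4).tolist())
E
```

```text
clock: 20.67
position: [0.6731, 0.2557, 0.1057]
ee_rot: [0.002, 0.715, 0.7, 0.001]
contact_force: [-3.5, -1.9, 17.9]
width: -0.0
gripper_force: 9.0
clock: 21.33
position: [0.6731, 0.256, 0.2071]
ee_rot: [0.001, 0.715, 0.7, 0.001]
contact_force: [-0.1, 0.3, -1.0]
width: -0.0001
gripper_force: 0.0
t 21.33 p [0.6731 0.256  0.2071] F [-0.1  0.3 -1. ] w -0.0001 g 0.0 q [ 0.27  0.51  1.19 -0.    1.44  0.29]
tool xyz axes (cols)
 [[ 0.021  1.     0.003]
 [ 1.    -0.021 -0.001]
 [-0.001  0.003 -1.   ]]
[269.66061563 184.58681926] [[0.7068, 0.1477], [0.7046, 0.0541], [0.5939, 0.0552], [0.5958, 0.1479]]
[330.66993999 256.62888707] [[0.5004, -0.0243], [0.4986, -0.1129], [0.3918, -0.1103], [0.3934, -0.0224]]
```

View pics/s9.png

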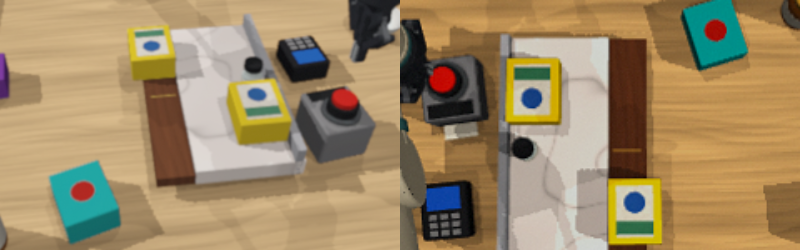

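The loaf lies label up and square against the rail. The cap is up, the other loaf and the jar haven't moved, and the arm touches nothing.

```bash
python3 -c "from rig import manip;print(manip.sign_off())"
```

```text
the job is handed in; nothing more can be done
None
```

The upside-down loaf is rolled over, label up and square against the rail; the trigger was pressed to halfway, held about a second, pressed fully and let up, and the job was handed in at about 21 s (no verdict was returned).

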